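# Put the white remote away in the caddy

## Task

Take the white remote out of the charging dock and lower it, upright, into the free pocket of the black remote caddy. Some coasters lie in the bottom of that pocket, nobody knows how many, so keep hold of the remote until you feel it come to rest on them, then let go: do not drop it in or ram it down. Leave the black remote standing in the dock.

Things in the scene. Friction and masses are not known exactly. Their poses are not given: they have to be found in the camera images.
- white_remote: White remote to put away: rigid bar 22 x 46 x 140 mm (x, y, z), 0.13 kg, upright in either socket of a grey charging dock. Origin: centre of its lower end, at first 12 mm above the sideboard top (z=0). z up its length, x through the thickness (buttons on +x). The socket is 18 mm deep with 2 mm play or more; it lifts straight out. Both broad faces (+x, -x) are free to grip near the top.
- black_remote: Black remote, same size, axes and origin, in the other socket of the dock (70 x 180 x 30 mm, fixed), 90 mm from the white one along their y. It stays there.
- caddy: Black caddy, fixed, opaque 4 mm walls, rim 85 mm up. Origin: on the sideboard top under the centre of the FREE pocket, 50 mm (x) by 74 mm (y) inside. A flat pile of cork coasters covers its floor, top 15 to 50 mm above the sideboard, not reported; over 12 N it slowly packs down. The remote fits with its x along the caddy's x, either way round. The full pocket beside it (+y) has items up to 94 mm high.

How it is judged:
On the way, in this order (a step that is already met when the one before it is completed fails the run):
1. the white remote is lifted clear of the dock (height (world z) of white_remote above 0.06 m), for 0.1 s.
2. the white remote, still held, rests on what lies in the free pocket (x of white_remote in the frame of caddy between -0.02 and 0.02 m and y of white_remote in the frame of caddy between -0.02 and 0.02 m and z of white_remote in the frame of caddy below 0.065 m and contact force between white_remote and caddy above 0.3 N and contact force between the fingers and white_remote above 0.5 N), for 0.1 s.
At the end, for the whole second after the job is handed in: The white remote stands released and at rest in the free pocket, its lower end within 20 mm of the pocket centre in x and y and under 65 mm up, leaning under 20 degrees; black remote within 20 mm of its start and leaning under 11 degrees (x of white_remote in the frame of caddy between -0.02 and 0.02 m and y of white_remote in the frame of caddy between -0.02 and 0.02 m and z of white_remote in the frame of caddy below 0.065 m and angle between white_remote's own z axis and vertical below 0.35 rad and linear speed of white_remote below 0.03 m/s and angle between black_remote's own z axis and vertical below 0.2 rad and distance of black_remote from where it was at the start of the episode below 0.02 m); the robot touches nothing.
It fails at once if the white remote is dropped into the caddy (moves faster than 0.35 m/s there while not held) (horizontal distance between white_remote and caddy below 0.06 m and contact force between the fingers and white_remote below 0.05 N and linear speed of white_remote above 0.35 m/s).
It fails at once if the white remote is pressed against the caddy or its contents with more than 45 N (contact force between white_remote and caddy above 45 N).
It fails at once if the black remote is taken out of the dock or moved by more than 20 mm (distance of black_remote from where it was at the start of the episode above 0.02 m).
It also fails if it takes over 45 s, if anything falls off the work surface, if the arm or the gripper's body presses on something with over 40 N, if the wrist force passes 120 N, or if a joint passes its speed limit or range.

## Robot

A 6-joint arm with a two-finger parallel gripper is mounted at the origin on the work surface. World frame = base frame: x ahead of the robot, y to its left, z up, the work surface at z = 0. Lengths are in m, angles in rad, forces in N, time in s.
With the tool pointing down it reaches from about 0.325 to 0.9 m from the base axis. Payload 6.1 kg.
Tool frame: the origin (TCP) lies at the very end of the fingers, on their centre line; the grasp point (between the pads) lies 19 mm behind it; z points along the fingers, y is the line along which they close (so a half turn about z gives the same grasp; the last joint's range is limited). The gripper opens to 85 mm and grips with 20 to 120 N. Pads are 22 mm wide; open, the fingers measure 114 mm over their backs; the gripper's body (76 mm by 85 mm) begins 54 mm behind the grasp point. The pads swing forward as they close: fully open they stand 13 mm farther back than shut.
Start: joints at [-1.236, 0.22, 1.526, -0, 1.395, -0.126], TCP at [0.278, -0.56, 0.231] pointing down, gripper open.
Joint ranges: [-2.98, 2.98], [-0.91, 2.08], [0.09, 2.57], [-1.24, 4.39], [0.2, 2.65], [-2.68, 2.68]. Speed limits (rad/s): [2.57, 2.57, 3.01, 3.14, 3.14, 3.14].

## Interface

Orientations are given as [roll, pitch, yaw] about the fixed x, y, z axes, in that order (R = Rz(yaw) Ry(pitch) Rx(roll)).
In Python, from plant import robot, grab_frame gives the robot as it stands.
- The arm moves only by the tool drive_tool, never from a script. Its argument "commands" is a list that holds one entry, the list of rows, each a list of 6 numbers: the shift along the tool's x, y, z in units of 0.02 m (1.0 is 0.02 m), then the turn, a rotation vector about the tool's x, y, z in units of 5 degrees (1.0 is 5 degrees). In form: [[[x, y, z, rx, ry, rz], ...]]. A call has 1 to 20 rows; each row shifts and turns the commanded pose from where the row before left it, along the tool's axes as they then stand; what a row does not reach is not made up. A row lasts 1/12 s, in which the tool goes at most 41.7 mm and 7.16 degrees, less where a joint would pass 70% of its speed; a pose out of reach is approached as far as the arm can. A call with a number of a shift or a turn outside -1 to 1 is refused whole. A call with a gripper value outside its range is refused whole. "jaw" is the opening, from -1 (shut) to 1 (fully open), so that 0 is half open, set as the call begins (left out, the last holds). The fingers move at their own pace and stop on an object; the grip force is fixed at half the most. Time passes only in rows, so rows that do not move let the fingers close. It gives the time, the measured TCP pose, the force, the opening and the grip force at its end, in the units of the state.
- robot.get_state(): the state, without advancing time (a new reading comes with each control period).
- grab_frame(name): name is "side" or "top" or "wrist"; returns a dict with "frame" (420x560x3 uint8, blue, green, red), "depth" (420x560 float32, m along the optical axis (not along the pixel's ray), 0 where there is no reading), "intrinsics" (3x3 intrinsics, pixels), "dist_coeffs" ([k1, k2, p1, p2, k3] as OpenCV has them; the pictures are not rectified), "R" (3x3) and "t" (3): a world point X has camera coordinates R X + t. Camera axes: x right, y down, z forward; pixel columns grow to the right and rows downward; lengths in m; the calibration is good to about 2 mm. A picture is of the moment at which its call begins.
- robot.job_done(): hands the job in; it is judged then, once.
The state is a dict: "time_s": time; "joints": joint angles; "joint_vel": joint speeds; "tau": joint torques, N m; "tcp_pos": TCP position; "ee_rot": TCP orientation; "contact_force": force on the tool from outside, world axes, zero at the start; "moment": the same for the moment, N m; "grip_width": opening from 0.0 (shut) to 1.0 (fully open); "finger_force": force on a finger pad.
Only numpy, scipy, OpenCV 4.12 (cv2) and the standard library are available. Lean on these libraries where they do the work, as an engineer would, in place of code of your own. Each camera call takes 0.05 s, during which the arm holds its last target. There are 200 camera calls.

## Working session

There is one attempt and no reset: what is moved stays moved. The work goes in short steps, Python scripts to look and compute and a tool call to move; the robot and the scene stay as the last step left them, time stands still between calls to the robot, and variables do not carry over. Pictures are saved under pics/ and viewed, at most 10 in all, crops included, and the job is handed in when it is done.

Besides the shell and the picture viewer there is one more tool, called after "Emit:" as name(argument=value, ...), one argument or row to a line, values as JSON. drive_tool: Moves the arm, as the interface text tells. Its arguments: {"type":"object","properties":{"commands":{"type":"array","items":{"type":"array","items":{"type":"array","items":{"type":"number"}}}},"jaw":{"type":"number"}},"required":["commands"]}

```bash
mkdir -p pics; python3 - <<'E'
from plant import robot, grab_frame
import cv2,pickle,numpy as np
d={}
for n in("side","top"):
    f=grab_frame(n);d[n]=f;cv2.imwrite(f"pics/{n}0.png",f["frame"]);print(n,f["intrinsics"].tolist(),f["dist_coeffs"],f["R"].tolist(),f["t"],(f["depth"]>0).mean())
pickle.dump(d,open("d0.pkl","wb"))
print(robot.get_state())
E
```

```text
side [[527.2183842398662, 0.0, 279.25246322219743], [0.0, 527.2183842398662, 217.85485076467447], [0.0, 0.0, 1.0]] [-0.1799567  0.         0.         0.         0.       ] [[-0.9650386212149639, -0.26205867582958153, -0.005070501549892561], [-0.17132944211429815, 0.6453296352711151, -0.7444433384117645], [0.19835998041017386, -0.7175478466717713, -0.6676663881822865]] [0.50186842 0.12910824 0.84632126] 0.9960501700680272
top [[504.25305867098524, 0.0, 281.8271692583076], [0.0, 504.25305867098524, 213.74345072100158], [0.0, 0.0, 1.0]] [0.04717263 0.         0.         0.         0.        ] [[-0.016836260169394594, -0.9996196403265958, -0.021842962638689196], [-0.9853495559228688, 0.020296098011117925, -0.1693349374704707], [0.16971385619952659, 0.01867198647305115, -0.9853164790741279]] [0.01303955 0.51987861 0.91022932] 0.9957525510204082
{'time_s': 0.1, 'joints': array([-1.23606718e+00,  2.21149559e-01,  1.52752101e+00, -3.81360972e-05,
        1.39470978e+00, -1.26096009e-01]), 'joint_vel': array([ 0.00093873, -0.0011438 , -0.00339904, -0.00122547, -0.00014443,
        0.00252022]), 'tau': array([ 1.16710919e-03, -4.98243356e+01, -3.90546656e+01, -2.85639380e-04,
        5.65993774e-03, -1.91994576e-05]), 'tcp_pos': array([ 0.27773161, -0.55927666,  0.23029436]), 'ee_rot': array([-3.13981443e+00, -1.87588028e-04,  4.60831699e-01]), 'contact_force': array([-0.34269653, -0.20548928, -0.65118102]), 'moment': array([ 0.03829464,  0.01188136, -0.01140798]), 'finger_force': 0.0, 'grip_width': 1.0026389501367086}
```

View pics/top0.png

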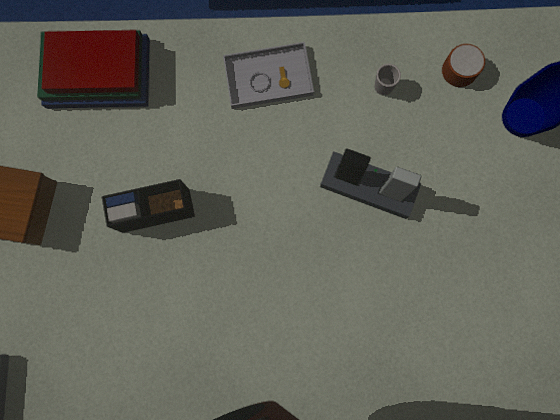

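View pics/side0.png

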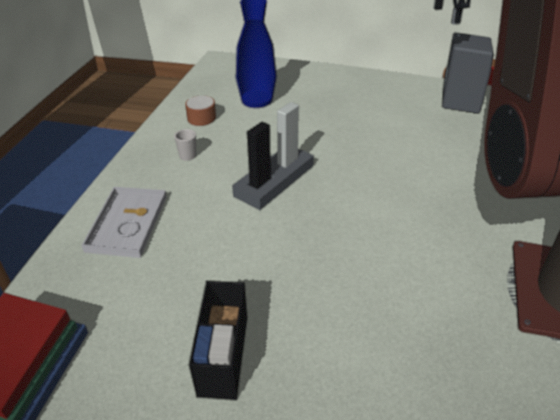

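The top view shows the white remote top near (403,183), the black one near (353,166), and the free pocket with cork near (167,203). In the side view the white remote's top is near (289,110) and the free pocket near (225,312), nearer the remotes than the full pocket.

```bash
cat > h.py <<'E'
import numpy as np,cv2
def rays(f,uv):
    n=cv2.undistortPoints(np.float64(uv).reshape(-1,1,2),f["intrinsics"],f["dist_coeffs"]).reshape(-1,2)
    d=np.c_[n,np.ones(len(n))]@f["R"]; return -f["R"].T@f["t"],d
def onplane(f,uv,z):
    c,d=rays(f,uv); return c+d*((z-c[2])/d[:,2])[:,None]
def cloud(f,x0,y0,x1,y1):
    v,u=np.mgrid[y0:y1,x0:x1]; uv=np.c_[u.ravel(),v.ravel()]
    z=f["depth"][y0:y1,x0:x1].ravel(); c,d=rays(f,uv); col=f["frame"][y0:y1,x0:x1].reshape(-1,3)
    k=z>0; return (c+d*z[:,None])[k],col[k].astype(int),uv[k]
def rect(P):
    r=cv2.minAreaRect(np.float32(P[:,:2])); return np.round(cv2.boxPoints(r),4).tolist(),np.round(r[0],4),np.round(r[1],4),round(r[2],1)
E
python3 - <<'E'
import pickle;from h import *
d=pickle.load(open("d0.pkl","rb"))
for n,b in(("top",(310,140,440,225)),("side",(225,95,325,215))):
    P,c,uv=cloud(d[n],*b); g=c.mean(1)
    up=(P[:,2]>.1)
    for nm,m in(("white",g>75),("black",g<75)):
        q=P[up&m]; z=np.percentile(q[:,2],97); t=q[q[:,2]>z-.006]
        print(n,nm,len(t),"ztop",z,rect(t))
    q=P[(P[:,2]>.022)&(P[:,2]<.036)]; print(n,"dock",np.median(q[:,2]),rect(q))
for n,b in(("top",(95,170,205,240)),("side",(185,270,260,405))):
    P,c,uv=cloud(d[n],*b)
    q=P[(P[:,2]>.079)&(P[:,2]<.089)]; print(n,"rim",len(q),np.median(q[:,2]),rect(q))
    q=P[(c[:,2]-c[:,0]>25)&(P[:,2]>.008)]; print(n,"cork",np.percentile(q[:,2],[10,50,90]),q.mean(0),rect(q))
    q=P[P[:,2]>.089]; print("items",len(q),q.mean(0) if len(q) else 0)
E
```

```text
top white 318 ztop 0.15517451873408028 ([[0.5436000227928162, -0.22550000250339508], [0.5634999871253967, -0.2337999939918518], [0.6151000261306763, -0.10920000076293945], [0.5952000021934509, -0.10100000351667404]], array([ 0.5794, -0.1674]), array([0.1348, 0.0215]), 67.5)
top black 351 ztop 0.15425614611460203 ([[0.5389000177383423, -0.22529999911785126], [0.5600000023841858, -0.23469999432563782], [0.6154000163078308, -0.11010000109672546], [0.5942999720573425, -0.10080000013113022]], array([ 0.5772, -0.1677]), array([0.1363, 0.0231]), 66.0)
top dock 0.030334125741888984 ([[0.5117999911308289, -0.23899999260902405], [0.579200029373169, -0.26589998602867126], [0.646399974822998, -0.09730000048875809], [0.5789999961853027, -0.07050000131130219]], array([ 0.5791, -0.1682]), array([0.1815, 0.0725]), 68.3)
side white 190 ztop 0.15162704973621446 ([[0.5393000245094299, -0.22470000386238098], [0.5612999796867371, -0.23360000550746918], [0.6108999848365784, -0.10970000177621841], [0.5888000130653381, -0.10080000013113022]], array([ 0.5751, -0.1672]), array([0.1334, 0.0237]), 68.2)
side bl
[... 1061 characters left out ...]
 0.226 ]), array([0.0485, 0.065 ]), 11.2)
items 623 [0.53008863 0.29194661 0.09304796]
side rim 1437 0.08382294211067043 ([[0.492900013923645, 0.32330000400543213], [0.5234000086784363, 0.17679999768733978], [0.5810999870300293, 0.18880000710487366], [0.550599992275238, 0.3352999985218048]], array([0.537 , 0.2561]), array([0.0589, 0.1497]), 11.8)
side cork [0.02898473 0.03042919 0.03204402] [0.54945858 0.2064265  0.03134647] ([[0.5112000107765198, 0.24120000004768372], [0.5382000207901001, 0.1818999946117401], [0.5771999955177307, 0.1996999979019165], [0.5501999855041504, 0.258899986743927]], array([0.5442, 0.2204]), array([0.0428, 0.0651]), 24.5)
items 803 [0.52411445 0.29542278 0.09213278]
```

```bash
python3 - <<'E'
import pickle;from h import *
d=pickle.load(open("d0.pkl","rb"))
for nm,n,b in(("vase","side",(235,0,278,110)),("box","side",(440,30,492,115)),("red","side",(490,10,560,190)),("topdark","top",(370,400,560,420)),("topred","top",(215,400,300,420))):
    P,c,uv=cloud(d[n],*b); q=P[P[:,2]>.03]; print(nm,len(q),np.percentile(q,[2,50,98],axis=0).round(3).tolist() if len(q) else 0)
E
```

```text
vase 3227 [[0.661, -0.497, 0.036], [0.699, -0.447, 0.138], [0.746, -0.427, 0.255]]
box 2941 [[0.154, -0.656, 0.033], [0.205, -0.565, 0.122], [0.251, 0.007, 0.324]]
red 12122 [[0.155, -0.003, 0.265], [0.203, 0.089, 0.375], [0.233, 0.132, 0.48]]
topdark 0 0
topred 950 [[0.208, -0.01, 0.265], [0.226, 0.028, 0.331], [0.238, 0.083, 0.426]]
```

Emit:
drive_tool(
  commands=[
    [[0,0,-1,0,0,-1],[0,0,-1,0,0,-1],[0,0,0,0,0,-1],[0,0,0,0,0,-1],[0,0,0,0,0,-1],[0,0,0,0,0,-1],[0,0,0,0,0,-1],[0,0,0,0,0,-1],[0,0,0,0,0,-0.38],[0,0,0,0,0,0]],
  ],
  jaw=1,
)

```text
time_s: 0.93
tcp_pos: [0.2778, -0.5595, 0.2707]
ee_rot: [-3.141, -0.001, 1.193]
contact_force: [0.5, 0.1, 0.3]
grip_width: 0.996
finger_force: 0.0
```

Emit:
drive_tool(
  commands=[
    [[1,0.33,0,0,0,0],[1,0.33,0,0,0,0],[1,0.33,0,0,0,0],[1,0.33,0,0,0,0],[1,0.33,0,0,0,0],[1,0.33,0,0,0,0],[1,0.33,0,0,0,0],[1,0.33,0,0,0,0],[1,0.33,0,0,0,0],[1,0.33,0,0,0,0],[1,0.33,0,0,0,0],[1,0.33,0,0,0,0],[1,0.33,0,0,0,0],[1,0.33,0,0,0,0],[1,0.33,0,0,0,0],[1,0.33,0,0,0,0],[1,0.33,0,0,0,0],[1,0.33,0,0,0,0],[1,0.33,0,0,0,0],[0,0,0,0,0,0]],
  ],
)

```text
time_s: 2.6
tcp_pos: [0.5366, -0.2501, 0.2709]
ee_rot: [-3.141, -0.002, 1.194]
contact_force: [-0.6, 0.5, -0.5]
grip_width: 1.001
finger_force: 0.0
```

```bash
python3 - <<'E'
from plant import robot, grab_frame
import pickle;from h import *
f=grab_frame("wrist");s=robot.get_state();pickle.dump((f,s),open("w1.pkl","wb"));cv2.imwrite("pics/w1.png",f["frame"])
print(s["tcp_pos"],s["ee_rot"],s["joints"])
P,c,uv=cloud(f,0,0,560,420);g=c.mean(1)
k=(P[:,2]>.145)&(P[:,2]<.165)&(abs(P[:,0]-.575)<.07)&(abs(P[:,1]+.168)<.09)
for nm,m in(("white",g>75),("black",g<75)):
    q=P[k&m]; print(nm,len(q)); 
    if len(q)>20: print(np.median(q[:,2]),rect(q))
E
```

```text
[ 0.53563139 -0.25155761  0.27088883] [-3.14093821e+00 -3.46217765e-04  1.19369931e+00] [-5.72410030e-01  1.18601226e-01  1.56741658e+00  2.14026883e-04
  1.45628405e+00 -1.95337659e-01]
white 1904
0.1515159390287773 ([[0.541700005531311, -0.22679999470710754], [0.5618000030517578, -0.23479999601840973], [0.5784000158309937, -0.19329999387264252], [0.5583000183105469, -0.18520000576972961]], array([ 0.5601, -0.21  ]), array([0.0448, 0.0216]), 68.2)
black 1667
0.15152539722649844 ([[0.5414000153541565, -0.22669999301433563], [0.5626000165939331, -0.2353000044822693], [0.6075000166893005, -0.12549999356269836], [0.5863999724388123, -0.1168999969959259]], array([ 0.5745, -0.1761]), array([0.1186, 0.0229]), 67.7)
```

View pics/w1.png

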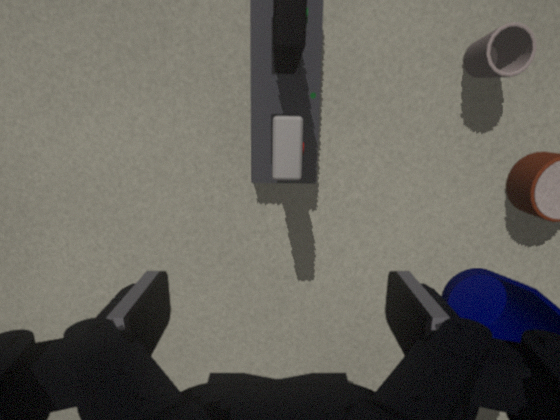

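The wrist view shows the white top centred near (288,147), midway between the finger columns and aligned with them. I will centre over it, then descend.

Emit:
drive_tool(
  commands=[
    [[0.8,0.12,0,0,0,0],[0.8,0.12,0,0,0,0],[0.78,0.13,0,0,0,0],[0,0,0,0,0,0],[0,0,1,0,0,0],[0,0,1,0,0,0],[0,0,1,0,0,0],[0,0,0,0,0,0],[0,0,0,0,0,0]],
  ],
)

```text
time_s: 3.4
tcp_pos: [0.558, -0.2122, 0.2101]
ee_rot: [-3.138, 0.0, 1.191]
contact_force: [0.0, 0.2, -0.4]
grip_width: 0.997
finger_force: 0.0
```

```bash
python3 - <<'E'
from plant import robot, grab_frame
from h import *
f=grab_frame("wrist");s=robot.get_state();cv2.imwrite("pics/w2.png",f["frame"])
print(s["tcp_pos"],s["ee_rot"])
P,c,uv=cloud(f,0,0,560,420);g=c.mean(1)
k=(P[:,2]>.145)&(P[:,2]<.165)&(abs(P[:,0]-.56)<.05)&(abs(P[:,1]+.21)<.05)&(g>75)
q=P[k];print(len(q),np.median(q[:,2]),rect(q))
E
```

```text
[ 0.55902637 -0.21249204  0.21176877] [-3.14137484e+00  3.11174421e-04  1.19099188e+00]
2808 0.15136226403247854 ([[0.5412999987602234, -0.22689999639987946], [0.5615000128746033, -0.23510000109672546], [0.5788999795913696, -0.19280000030994415], [0.5586000084877014, -0.18449999392032623]], array([ 0.5601, -0.2098]), array([0.0457, 0.0218]), 67.8)
```

View pics/w2.png

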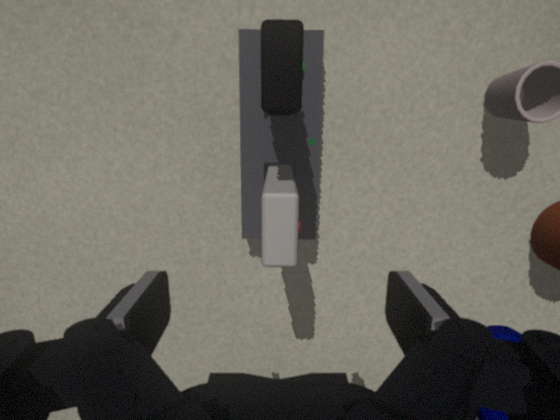

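White top is at (280,230), centred between the pads (columns 168 and 387). I will descend and then close.

Emit:
drive_tool(
  commands=[
    [[0.13,0,0.75,0,0,0],[0,0,1,0,0,0],[0,0,1,0,0,0],[0,0,1,0,0,0],[0,0,0.6,0,0,0],[0,0,0.4,0,0,0],[0,0,0,0,0,0],[0,0,0,0,0,0]],
  ],
)

```text
time_s: 4.12
tcp_pos: [0.5609, -0.2096, 0.1173]
ee_rot: [3.141, 0.0, 1.192]
contact_force: [0.6, -0.0, 0.2]
grip_width: 1.0
finger_force: 0.0
```

Emit:
drive_tool(
  commands=[
    [[0,0,0,0,0,0],[0,0,0,0,0,0],[0,0,0,0,0,0],[0,0,0,0,0,0],[0,0,0,0,0,0],[0,0,0,0,0,0],[0,0,0,0,0,0],[0,0,0,0,0,0],[0,0,0,0,0,0],[0,0,0,0,0,0],[0,0,0,0,0,0],[0,0,0,0,0,0]],
  ],
  jaw=-1,
)

```text
time_s: 5.12
tcp_pos: [0.5607, -0.2094, 0.1168]
ee_rot: [3.141, 0.0, 1.192]
contact_force: [-0.5, 0.4, 5.1]
grip_width: 0.248
finger_force: 59.4
```

Emit:
drive_tool(
  commands=[
    [[0,0,-0.4,0,0,0],[0,0,-0.6,0,0,0],[0,0,-0.75,0,0,0],[0,0,-0.75,0,0,0],[0,0,-1,0,0,0],[0,0,-1,0,0,0],[0,0,-1,0,0,0],[0,0,-0.6,0,0,0],[0,0,-0.4,0,0,0],[0,0,0,0,0,0],[0,0,0,0,0,0],[0,0,0,0,0,0]],
  ],
)

```text
time_s: 6.12
tcp_pos: [0.5596, -0.2088, 0.2447]
ee_rot: [-3.139, -0.0, 1.192]
contact_force: [-0.8, 0.3, -1.3]
grip_width: 0.25
finger_force: 58.8
```

```bash
python3 - <<'E'
from plant import robot, grab_frame
import pickle;from h import *
f=grab_frame("side");s=robot.get_state();cv2.imwrite("pics/s1.png",f["frame"])
print(s["tcp_pos"],s["ee_rot"],s["joints"],s["contact_force"],s["grip_width"])
E
```

```text
[ 0.55956189 -0.20877562  0.24453001] [-3.13870598e+00 -3.49923332e-04  1.19209264e+00] [-4.89113538e-01  1.48401805e-01  1.58381878e+00  3.00986311e-05
  1.41227973e+00 -1.10415152e-01] [ 0.20427969 -0.29192107 -1.74410499] 0.25336589372095314
```

View pics/s1.png

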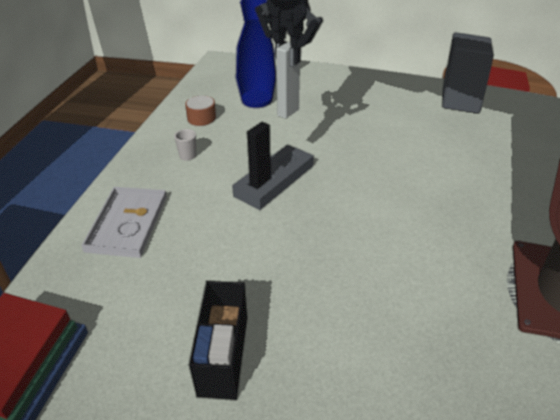

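The side view shows the white remote held upright, lower end near (288,115), and the black one still standing in the dock at (260,155). I need to raise it over the black remote's 152 mm before moving across.

Emit:
drive_tool(
  commands=[
    [[0,0,-0.5,0,0,0],[0,0,-1,0,0,0],[0,0,-1,0,0,0],[0,0,-0.5,0,0,0],[0,0,0,0,0,-0.5],[0,0,0,0,0,-0.8],[0,0,0,0,0,-0.8],[0,0,0,0,0,-0.8],[0,0,0,0,0,-0.8],[0,0,0,0,0,-0.8],[0,0,0,0,0,-0.8],[0,0,0,0,0,-0.8],[0,0,0,0,0,-0.62],[0,0,0,0,0,0],[0,0,0,0,0,0]],
  ],
)

```text
time_s: 7.42
tcp_pos: [0.5602, -0.2091, 0.306]
ee_rot: [-3.141, -0.0, 1.777]
contact_force: [0.3, 0.7, -0.9]
grip_width: 0.25
finger_force: 58.9
```

Emit:
drive_tool(
  commands=[
    [[0.5,0.08,0,0,0,0],[1,0.18,0,0,0,0],[1,0.18,0,0,0,0],[1,0.18,0,0,0,0],[1,0.18,0,0,0,0],[1,0.18,0,0,0,0],[1,0.18,0,0,0,0],[1,0.18,0,0,0,0],[1,0.18,0,0,0,0],[1,0.18,0,0,0,0],[1,0.18,0,0,0,0],[1,0.18,0,0,0,0],[1,0.18,0,0,0,0],[1,0.18,0,0,0,0],[1,0.18,0,0,0,0],[1,0.18,0,0,0,0],[1,0.18,0,0,0,0],[1,0.18,0,0,0,0],[0.5,0.08,0,0,0,0],[0,0,0,0,0,0]],
  ],
)

```text
time_s: 9.08
tcp_pos: [0.5485, 0.1586, 0.3063]
ee_rot: [-3.141, -0.001, 1.781]
contact_force: [-0.7, -0.8, -1.1]
grip_width: 0.252
finger_force: 58.8
```

```bash
python3 - <<'E'
from plant import robot, grab_frame
import pickle;from h import *
f=grab_frame("wrist");s=robot.get_state();cv2.imwrite("pics/w3.png",f["frame"])
print(s["tcp_pos"],s["ee_rot"])
P,c,uv=cloud(f,0,0,560,420)
k=(abs(P[:,0]-.538)<.07)&(abs(P[:,1]-.256)<.1)
q=P[k&(P[:,2]>.079)&(P[:,2]<.0885)];print("rim",len(q),np.median(q[:,2]),rect(q))
q=P[k&(c[:,2]-c[:,0]>25)&(P[:,2]>.008)&(P[:,2]<.07)]; print("cork",len(q),np.percentile(q[:,2],[10,50,90]),rect(q))
E
```

```text
[0.54871914 0.15721861 0.30623063] [-3.14130615e+00  2.27606859e-04  1.78006936e+00]
rim 2439 0.08454014989685882 ([[0.49470001459121704, 0.32109999656677246], [0.5238999724388123, 0.1776999980211258], [0.5812000036239624, 0.18940000236034393], [0.5519999861717224, 0.3328000009059906]], array([0.538 , 0.2553]), array([0.0585, 0.1463]), 11.5)
cork 2672 [0.03030963 0.0314158  0.0324817 ] ([[0.5138000249862671, 0.2540000081062317], [0.5271000266075134, 0.18310000002384186], [0.5745999813079834, 0.19200000166893005], [0.5612000226974487, 0.2628999948501587]], array([0.5442, 0.223 ]), array([0.0483, 0.0722]), 10.7)
```

View pics/w3.png

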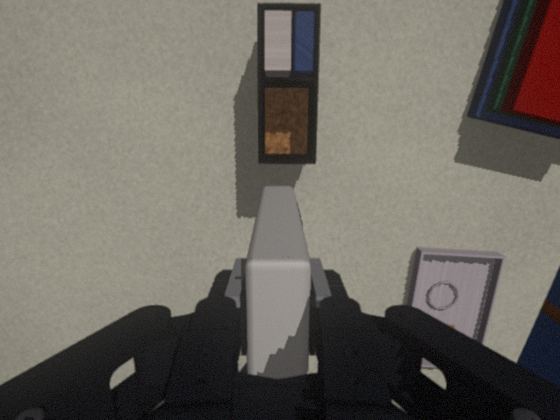

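The wrist view shows the pocket's cork centred near (287,120), and the caddy square with the held remote. The cork top measures about 31 mm. I will centre, go down to above the rim and check there.

Emit:
drive_tool(
  commands=[
    [[0.6,0.1,0,0,0,0],[0.8,0.12,0,0,0,0],[0.8,0.12,0,0,0,0],[0.8,0.13,0,0,0,0],[0.28,0,0,0,0,0],[0,0,0.5,0,0,0],[0,0,1,0,0,0],[0,0,1,0,0,0],[0,0,1,0,0,0],[0,0,0.6,0,0,0],[0,0,0.4,0,0,0],[0,0,0,0,0,0],[0,0,0,0,0,0],[0,0,0,0,0,0]],
  ],
)

```text
time_s: 10.3
tcp_pos: [0.5456, 0.2225, 0.2177]
ee_rot: [3.139, -0.0, 1.778]
contact_force: [-0.4, 0.0, -0.8]
grip_width: 0.251
finger_force: 58.8
```

```bash
python3 - <<'E'
from plant import robot, grab_frame
from h import *
s=robot.get_state();print(s["tcp_pos"],s["ee_rot"],s["contact_force"])
for n in("side","top"):
    f=grab_frame(n);P,c,uv=cloud(f,0,0,560,420);g=c.mean(1)
    q=P[(abs(P[:,0]-.544)<.04)&(abs(P[:,1]-.2235)<.045)&(g>70)&(c.max(1)-c.min(1)<25)&(P[:,2]>.1)]
    print(n,len(q)); 
    for a,b in((.1,.14),(.14,.19)):
        r=q[(q[:,2]>a)&(q[:,2]<b)]
        if len(r)>10: print(a,len(r),r[:,2].min(),rect(r))
    cv2.imwrite(f"pics/{n}2.png",f["frame"])
E
```

```text
[0.54561745 0.2224662  0.21768061] [ 3.13945783e+00 -7.80397838e-05  1.77824723e+00] [-0.37200865  0.02687652 -0.83539828]
side 3994
0.1 289 0.11131365324212827 ([[0.5188999772071838, 0.20469999313354492], [0.5393000245094299, 0.1987999975681305], [0.5529999732971191, 0.2467000037431717], [0.5327000021934509, 0.2526000142097473]], array([0.536 , 0.2257]), array([0.0499, 0.0212]), 73.9)
0.14 639 0.14000849356949452 ([[0.5171999931335449, 0.2085999995470047], [0.5385000109672546, 0.2004999965429306], [0.5557000041007996, 0.24560000002384186], [0.5343000292778015, 0.25369998812675476]], array([0.5364, 0.2271]), array([0.0482, 0.0228]), 69.2)
top 212
```

View pics/side2.png

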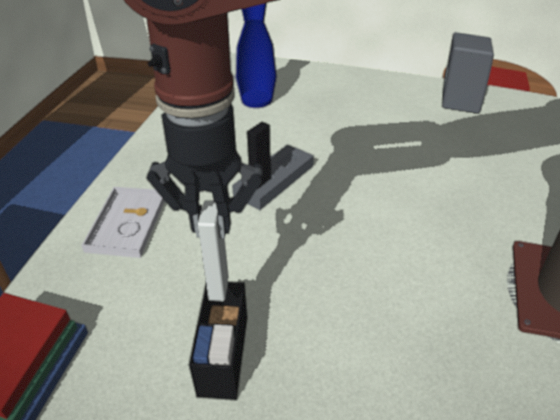

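The side view shows the remote upright, its lower end near (219,297), right over the free pocket, with its faces where the TCP predicts. I will lower it into the pocket, stopping short of the cork.

Emit:
drive_tool(
  commands=[
    [[0.05,-0.06,0.4,0,0,0],[0,0,0.5,0,0,0],[0,0,0.5,0,0,0],[0,0,0.5,0,0,0],[0,0,0.5,0,0,0],[0,0,0.5,0,0,0],[0,0,0.3,0,0,0],[0,0,0.2,0,0,0],[0,0,0,0,0,0],[0,0,0,0,0,0],[0,0,0,0,0,0]],
  ],
)

```text
time_s: 11.32
tcp_pos: [0.5439, 0.2233, 0.1489]
ee_rot: [3.14, -0.0, 1.779]
contact_force: [-0.1, 0.1, -2.0]
grip_width: 0.248
finger_force: 58.8
```

Emit:
drive_tool(
  commands=[
    [[0,0,0.1,0,0,0],[0,0,0.1,0,0,0],[0,0,0.1,0,0,0],[0,0,0.1,0,0,0],[0,0,0,0,0,0],[0,0,0,0,0,0]],
  ],
)

```text
time_s: 11.82
tcp_pos: [0.5432, 0.2232, 0.14]
ee_rot: [-3.141, 0.0, 1.779]
contact_force: [-0.0, -0.0, -1.3]
grip_width: 0.25
finger_force: 58.8
```

Emit:
drive_tool(
  commands=[
    [[0,0,0.05,0,0,0],[0,0,0.05,0,0,0],[0,0,0,0,0,0]],
  ],
)

```text
time_s: 12.07
tcp_pos: [0.5433, 0.2232, 0.1381]
ee_rot: [-3.141, 0.0, 1.779]
contact_force: [-0.5, 0.6, -1.7]
grip_width: 0.246
finger_force: 58.8
```

Emit:
drive_tool(
  commands=[
    [[0,0,0.05,0,0,0],[0,0,0,0,0,0],[0,0,0,0,0,0]],
  ],
)

```text
time_s: 12.32
tcp_pos: [0.5434, 0.2232, 0.1372]
ee_rot: [-3.141, -0.0, 1.778]
contact_force: [-0.0, -0.2, -0.7]
grip_width: 0.247
finger_force: 58.8
```

Emit:
drive_tool(
  commands=[
    [[0,0,0.05,0,0,0],[0,0,0,0,0,0],[0,0,0,0,0,0]],
  ],
)

```text
time_s: 12.57
tcp_pos: [0.5436, 0.2233, 0.1364]
ee_rot: [3.141, -0.0, 1.779]
contact_force: [0.9, -0.6, -0.9]
grip_width: 0.25
finger_force: 59.0
```

Emit:
drive_tool(
  commands=[
    [[0,0,0.05,0,0,0],[0,0,0,0,0,0],[0,0,0,0,0,0]],
  ],
)

```text
time_s: 12.82
tcp_pos: [0.5437, 0.2233, 0.1364]
ee_rot: [3.141, 0.0, 1.779]
contact_force: [-2.3, -0.8, 5.2]
grip_width: 0.254
finger_force: 59.7
```

Emit:
drive_tool(
  commands=[
    [[0,0,0.01,0,0,0],[0,0,0,0,0,0],[0,0,0,0,0,0],[0,0,0,0,0,0]],
  ],
)

```text
time_s: 13.15
tcp_pos: [0.5437, 0.2233, 0.1364]
ee_rot: [3.141, 0.0, 1.779]
contact_force: [-2.9, -0.4, 6.4]
grip_width: 0.248
finger_force: 59.9
```

Contact with the cork is steady at about 7 N, so I release and retreat.

Emit:
drive_tool(
  commands=[
    [[0,0,0,0,0,0],[0,0,0,0,0,0],[0,0,0,0,0,0],[0,0,0,0,0,0],[0,0,0,0,0,0],[0,0,0,0,0,0],[0,0,0,0,0,0],[0,0,0,0,0,0],[0,0,0,0,0,0],[0,0,0,0,0,0],[0,0,0,0,0,0],[0,0,0,0,0,0]],
  ],
  jaw=1,
)

```text
time_s: 14.15
tcp_pos: [0.5434, 0.2232, 0.1351]
ee_rot: [3.142, 0.0, 1.779]
contact_force: [-0.6, -0.3, -0.7]
grip_width: 0.996
finger_force: 0.0
```

Emit:
drive_tool(
  commands=[
    [[0,0,-0.3,0,0,0],[0,0,-0.6,0,0,0],[0,0,-0.8,0,0,0],[0,0,-0.8,0,0,0],[0,0,-1,0,0,0],[0,0,-1,0,0,0],[0,0,-1,0,0,0],[0,0,-0.5,0,0,0],[0,0,0,0,0,0],[0,0,0,0,0,0],[0,0,0,0,0,0]],
  ],
)

```text
time_s: 15.07
tcp_pos: [0.5428, 0.223, 0.2539]
ee_rot: [-3.14, 0.0, 1.779]
contact_force: [0.0, 0.7, -0.0]
grip_width: 1.001
finger_force: 0.0
```

```bash
python3 - <<'E'
from plant import robot, grab_frame
from h import *
f=grab_frame("side");cv2.imwrite("pics/s3.png",f["frame"])
s=robot.get_state();print(s["tcp_pos"],s["contact_force"],s["grip_width"],s["time_s"])
E
```

```text
[0.54258147 0.22299361 0.25345588] [ 0.45386013  0.37217095 -0.97220407] 1.002404064261605 15.1167
```

View pics/s3.png

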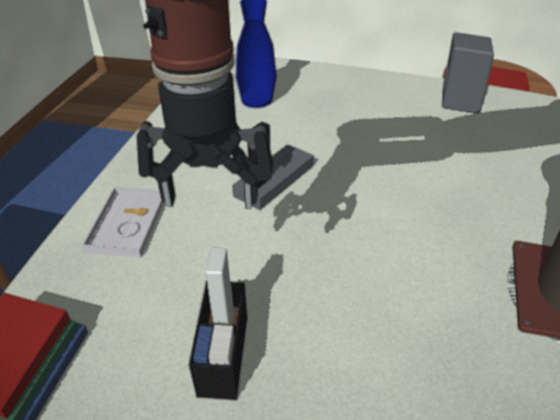

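The white remote stands upright and released in the pocket at (219,285), with the gripper well clear above. The black remote is hidden behind the gripper in this view, and nothing has touched it.

```bash
python3 -c "
from plant import robot
print(robot.job_done())"
```

```text
the job is handed in; nothing more can be done
None
```

The white remote stands released and upright in the free pocket, let go only after it rested on the coasters at about 7 N, and the job is handed in at about 15 s; the black remote was not touched, though the gripper hid it in the last picture.

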